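Carry the freshly coated cement roller to the drying oven

TASK

Pick up the long drip tray by its wooden grip bar and, holding it in the air (its springy bow lets it sag to the heavy side), tilt it so that the loose, wet-coated roller runs to the middle of the tray; keep it there, over the red band, for three seconds before you set off. Then carry the tray to the oven's loading plate, set it down gently and squarely in the middle of the yellow frame with the roller lying still over the red band, and let go. The coat is wet: do not touch the roller, do not let it run into the tray's end walls or leave the tray, and leave the other things on the bench alone.

Things in the scene. Friction and masses are not known exactly. Their poses are not given: they have to be found in the camera images.
- tray: Loose aluminium drip tray, 346 mm long (x, along which the roller rolls), 116 mm wide (y), 0.33 kg. Origin at the centre of its underside, z up; tray +x points roughly to world +y at the start. Flat floor at z = 4 mm; side walls 32 mm high, inner faces at y = +-54 mm; end walls 60 mm high, inner faces at x = +-169 mm. A carrying bow with a wooden grip bar stands over its middle on rubber bushes.
- tray_grip (a point): Middle of the wooden grip bar of the bow (0.14 kg), 142 mm above the tray's underside; axes as the bow's (as the tray's while unloaded). Bar along y, 126 mm long, 20 mm thick in x, 24 mm high (tray z 130 to 154 mm), on steel uprights at y = +-65.5 mm, 24 mm wide in x. Grip it at its middle from above, closing along tray x, with 80 N or more. 36 mm free between discs and bar.
- bow (a joint): Angle of the bow about its two pins (along tray y, at x = 0, z = 26 mm of the tray), in rad; 0 upright, positive: bar leans towards tray +x. The rubber bushes spring it back with 5 N m/rad. So a held tray sags towards the end where the roller is, by about 0.75 rad per m of roller offset, and lets it run away unless the tool leans against it: rise of tray +x = rise given by the tool + this angle.
- tray_mid (a point): Middle of the tray's floor (x = y = 0, z = 4 mm in the tray); axes as the tray's. A red band, 40 mm wide in x (from -20 to +20 mm of this point), crosses floor and side walls here.
- roller: Loose roller, 0.38 kg: orange wet drum, diameter 56, length 80 mm, between two grey carrying discs of diameter 90 mm, 8 mm thick, that roll on the tray's floor and keep the coat off it; axis along tray y, length over its ends 114 mm. Starts 45 to 85 mm from the tray's middle, on its -x side. Origin at its centre, 49 mm above the tray's underside; its frame turns with it, only its y axis stays.
- roller_mid (a point): Centre of the roller, same point as its origin. It rolls along tray x: below about 0.011 rad of tilt it stays at rest (rolling resistance, varies by a third), beyond that it speeds up by 7.5 m/s2 per rad; the tray's own acceleration a along x acts like a tilt of a / 9.81. On a level floor it slows by about 0.08 m/s2. The discs meet an end wall at x = +-124 mm.
- place (a point): Centre of the yellow frame, on top of the oven's level, fixed steel loading plate, 30 mm above the bench; z up, y into the oven (its mouth is 640 mm on). The plate is 240 mm wide (x), begins 230 mm before this point and runs on in +y. The yellow lines frame a clear area 190 (x) by 400 mm (y); the tray stands in it with its long axis along y, either way round.
- last_a: Bystander: olive green shoe last, 250 mm long, 118 mm high, origin at its sole.
- last_b: Bystander: second olive green shoe last, same size.
- cement_tin: Bystander: red cement tin, diameter 100 mm, 122 mm high, origin at its foot.
- nozzle_bottle: Bystander: white glue bottle with cone nozzle, diameter 72 mm, 152 mm high, origin at its foot.
- brush: Bystander: glue brush lying on the bench.
- insoles: Bystander: bundle of insoles, about 240 x 82 mm and 19 mm high, lying on the bench between the tray and the oven plate.
- oven: The fixed drying oven beside the bench with its loading plate, green lift door and mouth; origin on the bench below the centre of the yellow frame, axes as point place.
Not all that is in view belongs to the job. What is shaped like the roller but green is not meant.

How it is judged:
On the way:
1. the tray is held clear of the bench (underside above 30 mm) with the roller within 20 mm of the middle, for 3 s (height (world z) of tray above 0.03 m and contact force between tray and the fingers above 1 N and contact force between tray and oven below 0.05 N and x of roller in the frame of tray between -0.02 and 0.02 m), for 3 s.
At the end, for the whole second after the job is handed in: The tray stands flat on the loading plate, let go, its centre within 30 mm of the centre of the yellow frame along and across and its long axis within 0.12 rad of the frame's; the roller lies within 20 mm of the tray's middle; both at rest (under 0.02 m/s) (x of tray in the frame of place between -0.03 and 0.03 m and y of tray in the frame of place between -0.03 and 0.03 m and angle between the x axis of tray and the y axis of place, either way round below 0.12 rad and z of tray in the frame of place between -0.004 and 0.004 m and angle between tray's own z axis and vertical below 0.03 rad and x of roller in the frame of tray between -0.02 and 0.02 m and linear speed of each of roller, tray below 0.02 m/s); the robot touches nothing.
It fails at once if the roller runs against an end wall of the tray (x of roller in the frame of tray above 0.1225 m or x of roller in the frame of tray below -0.1225 m).
It fails at once if the roller lifts or falls off the tray's floor, or the tray tips by more than 0.35 rad (angle between tray's own z axis and vertical above 0.35 rad or z of roller in the frame of tray below 0.043 m or z of roller in the frame of tray above 0.057 m).
It fails at once if the robot touches the roller (contact force between roller and the fingers above 0.3 N or contact force between roller and the arm above 0.3 N).
It fails at once if the tray is slammed or pressed onto the loading plate with more than 50 N (contact force between tray and oven above 50 N).
It fails at once if another thing on the bench is shifted by more than 30 mm (distance of any of last_a, last_b, cement_tin, nozzle_bottle, brush, insoles from where it was at the start of the episode above 0.03 m).
It also fails if it takes over 72 s, if anything falls off the work surface, if the arm or the gripper's body presses on something with over 40 N, if the wrist force passes 120 N, or if a joint passes its speed limit or range.

ROBOT

A 6-joint arm with a two-finger parallel gripper is mounted at the origin on the work surface. World frame = base frame: x ahead of the robot, y to its left, z up, the work surface at z = 0. Lengths are in m, angles in rad, forces in N, time in s.
With the tool pointing down it reaches from about 0.25 to 0.725 m from the base axis. Payload 4 kg.
Tool frame: the origin (TCP) lies at the very end of the fingers, on their centre line; the grasp point (between the pads) lies 19 mm behind it; z points along the fingers, y is the line along which they close (so a half turn about z gives the same grasp; the last joint's range is limited). The gripper opens to 85 mm and grips with 20 to 120 N. Pads are 22 mm wide; open, the fingers measure 114 mm over their backs; the gripper's body (76 mm by 85 mm) begins 54 mm behind the grasp point. The pads swing forward as they close: fully open they stand 13 mm farther back than shut.
Start: joints at [1.29, 0.241, 0.005, 1.335, 0, 1.571], TCP at [0.139, 0.48, 0.231] pointing down, gripper open.
Joint ranges: [-2.72, 2.72], [-1.05, 1.87], [-1.09, 1.28], [-1.99, 2.15], [-1.42, 1.44], [-3.14, 3.14]. Speed limits (rad/s): [2.79, 2.79, 3.14, 3.14, 3.14, 3.14].

INTERFACE

Orientations are given as a unit quaternion [x, y, z, w].
In Python, from workcell import * gives the robot as it stands. The module is installed in compiled form; this text tells all that it offers.
- The arm moves only by the tool send_rows, never from a script. Its argument "steps" is text: rows parted by semicolons, each of 7 numbers parted by spaces: the opening, from -1 (shut) to 1 (fully open), then the shift along the world's x, y, z in m, then the turn, a rotation vector about the world's x, y, z in rad. A call has exactly 5 rows; each row shifts and turns the commanded pose from where the row before left it; what a row does not reach is not made up. A row lasts 1/12 s, in which the tool goes at most 41.7 mm and 7.16 degrees, less where a joint would pass 70% of its speed; a pose out of reach is approached as far as the arm can. A call is refused whole if a number of a shift passes 0.0417 or a number of a turn 0.125, either way. A call with a gripper value outside its range is refused whole. The fingers move at their own pace and stop on an object; the grip force is fixed at half the most. Time passes only in rows, so rows that do not move let the fingers close, or fill a call up. It gives the time, the measured TCP pose, the force, the opening and the grip force at its end, in the units of the state.
- get_obs(): the state, without advancing time (a new reading comes with each control period).
- camera(name): name is "scene" or "top" or "wrist"; returns a dict with "frame" (384x512x3 uint8, red, green, blue), "range_z" (384x512 float32, m along the optical axis (not along the pixel's ray), 0 where there is no reading), "camera_matrix" (3x3 intrinsics, pixels), "extrinsics" (4x4, takes a point from world to camera coordinates); the wrist camera has in their place "T_tool_cam" (4x4, takes a point from camera to tool coordinates, whose origin is the TCP and whose axes are the flange's). Camera axes: x right, y down, z forward; pixel columns grow to the right and rows downward; lengths in m; the calibration is good to about 2 mm. A picture is of the moment at which its call begins: read the wrist's pose just before it.
- job_done(): hands the job in; it is judged then, once.
The state is a dict: "clock": time; "joint_pos": joint angles; "joint_vel": joint speeds; "tau": joint torques, N m; "eef_pos": TCP position; "tool_rot": TCP orientation; "ft_force": force on the tool from outside, world axes, zero at the start; "ft_torque": the same for the moment, N m; "grip_width": finger opening in m; "grasp_force": force on a finger pad.
Only numpy, scipy, OpenCV 4.12 (cv2) and the standard library are available. Lean on these libraries where they do the work, as an engineer would, in place of code of your own. Each camera call takes 0.05 s, during which the arm holds its last target. There are 200 camera calls.

## Working session

There is one attempt and no reset: what is moved stays moved. The work goes in short steps, Python scripts to look and compute and a tool call to move; the robot and the scene stay as the last step left them, time stands still between calls to the robot, and variables do not carry over. Pictures are saved under pics/ and viewed, at most 10 in all, crops included, and the job is handed in when it is done.

Besides the shell and the picture viewer there is one more tool, called as a command line: name --argument value ..., lists and objects as JSON in quotes. send_rows: Moves the arm, as the interface text tells. Its arguments: {"type":"object","properties":{"steps":{"type":"string"}},"required":["steps"]}

```bash
mkdir -p pics
cat > h.py <<'E'
from workcell import *
import numpy as np, cv2
def pts(c):
    z=c["range_z"];K=c["camera_matrix"];v,u=np.mgrid[:z.shape[0],:z.shape[1]]
    p=np.stack([(u-K[0,2])/K[0,0]*z,(v-K[1,2])/K[1,1]*z,z,np.ones_like(z)],-1)
    return (p@np.linalg.inv(c["extrinsics"]).T)[...,:3]
E
python3 - <<'E'
from h import *
o=get_obs()
for k,v in o.items(): print(k,np.round(v,3))
a=camera("scene");b=camera("top")
np.savez("v0.npz",sf=a["frame"],sz=a["range_z"],sK=a["camera_matrix"],sE=a["extrinsics"],tf=b["frame"],tz=b["range_z"],tK=b["camera_matrix"],tE=b["extrinsics"])
cv2.imwrite("pics/s0.png",a["frame"][...,::-1]);cv2.imwrite("pics/t0.png",b["frame"][...,::-1])
for c in(a,b):print(c["camera_matrix"].round(1),np.linalg.inv(c["extrinsics"]).round(3))
E
```

```text
clock 0.0
joint_pos [ 1.29   0.241  0.004  1.335 -0.     1.571]
joint_vel [-0.002 -0.     0.002  0.    -0.002  0.001]
tau [-1.0000e-03 -3.7231e+01  2.5241e+01  1.7000e-02 -0.0000e+00 -0.0000e+00]
eef_pos [0.138 0.48  0.23 ]
tool_rot [ 0.14   0.99  -0.001 -0.   ]
ft_force [-0.648  0.384  0.209]
ft_torque [-0.044  0.041  0.021]
grasp_force 0.0
grip_width 0.086
[[406.1   0.  259.2]
 [  0.  406.1 194.8]
 [  0.    0.    1. ]] [[-0.87   0.26  -0.419  1.102]
 [ 0.493  0.47  -0.732  0.866]
 [ 0.007 -0.844 -0.537  0.812]
 [ 0.     0.     0.     1.   ]]
[[435.1   0.  250.6]
 [  0.  435.1 202.7]
 [  0.    0.    1. ]] [[-1.000e-03 -9.950e-01  1.000e-01  3.970e-01]
 [-1.000e+00  2.000e-03  1.600e-02 -1.310e-01]
 [-1.600e-02 -1.000e-01 -9.950e-01  1.428e+00]
 [ 0.000e+00  0.000e+00  0.000e+00  1.000e+00]]
```

```bash
sleep 1
```

```text
(no output)
```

View pics/s0.png

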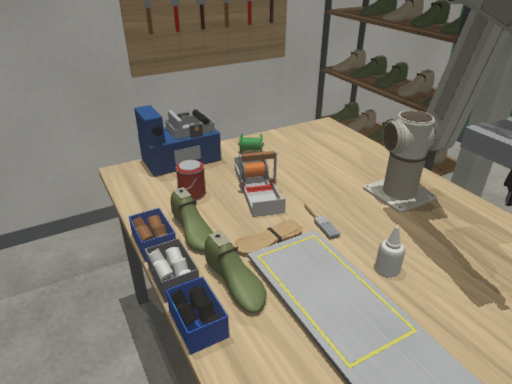

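View pics/t0.png

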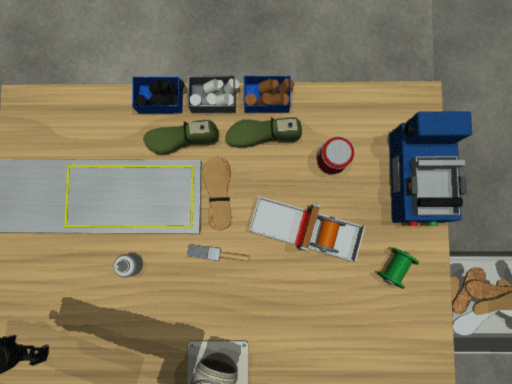

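Scene (s0): tray with the orange roller at about (255,170), bar at (260,157), yellow frame around (335,295). Top (t0): tray from (255,215) to (360,243), bar at (307,226), orange roller at (328,235), frame around (132,196).
Could be mistaken for the roller, in top pixels: orange drum in the tray (328,235) – chosen; green spool (397,268) – decoy; brown rolls in the blue tray (268,92); steel machine (438,185).

```bash
cat >> h.py <<'E'
def load(f="v0.npz"):
    d=np.load(f);return [dict(frame=d[k+"f"],range_z=d[k+"z"],camera_matrix=d[k+"K"],extrinsics=d[k+"E"]) for k in "st"]
def mask(c,lo,hi):
    return cv2.inRange(cv2.cvtColor(c["frame"],cv2.COLOR_RGB2HSV),lo,hi)>0
E
python3 - <<'E'
from h import *
s,t=load()
for n,c in(("scene",s),("top",t)):
    P=pts(c); Z=P[...,2]; near=(P[...,0]>.2)&(P[...,0]<.55)&(P[...,1]<-.1)&(P[...,1]>-.5)
    org=mask(c,(5,150,120),(18,255,255))&near
    bar=near&(Z>.143)&(Z<.17)
    red=(mask(c,(0,150,80),(4,255,255))|mask(c,(174,150,80),(180,255,255)))&near&(Z<.05)
    wall=near&(Z>.052)&(Z<.064)&~org&mask(c,(0,0,60),(180,60,255))
    for k,m in(("bar",bar),("orange",org),("red",red),("wall",wall)):
        q=P[m]; 
        if len(q)<5: print(n,k,len(q));continue
        r=cv2.minAreaRect((q[:,:2]*1000).astype(np.float32))
        print(n,k,len(q),"med",np.median(q,0).round(3),"rect",np.round(r[0],1),np.round(r[1],1),round(r[2],1),"ztop",np.percentile(Z[m],95).round(3))
    y=mask(c,(22,120,120),(34,255,255))&(P[...,1]>-.1)
    q=P[y];r=cv2.minAreaRect((q[:,:2]*1000).astype(np.float32));print(n,"yellow",len(q),np.round(r[0],1),np.round(r[1],1),r[2],np.median(q[:,2]).round(4))
im=t["frame"][190:280,235:425,::-1];cv2.imwrite("pics/t0c.png",cv2.resize(im,None,fx=4,fy=4,interpolation=cv2.INTER_CUBIC))
E
```

```text
scene bar 182 med [ 0.456 -0.277  0.151] rect [ 454.1 -278.1] [ 31.5 137.7] 71.2 ztop 0.155
scene orange 182 med [ 0.437 -0.33   0.067] rect [ 435.  -335.7] [39.6 73.8] 76.0 ztop 0.076
scene red 112 med [ 0.448 -0.276  0.004] rect [ 455.3 -278.2] [ 35.5 113.9] 75.1 ztop 0.007
scene wall 112 med [ 0.488 -0.125  0.058] rect [ 454.9 -278.2] [349.  131.7] 71.0 ztop 0.062
scene yellow 591 [694.2 526.7] [993.7 373.1] 60.32491683959961 0.0296
top bar 339 med [ 0.456 -0.284  0.153] rect [ 455.3 -284.5] [ 24.3 139. ] 73.7 ztop 0.158
top orange 595 med [ 0.441 -0.337  0.076] rect [ 454.3 -257.2] [250.4 117.6] 89.5 ztop 0.157
top red 203 med [ 0.456 -0.276  0.004] rect [ 456.9 -277.1] [ 20.  114.5] 73.6 ztop 0.023
top wall 132 med [ 0.44  -0.416  0.059] rect [ 454.8 -284.9] [346.7 114. ] 74.2 ztop 0.062
top yellow 864 [561.2 287.4] [418.1 204.4] 89.87377166748047 0.03
```

```bash
sleep 0
```

```text
(no output)
```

View pics/t0c.png

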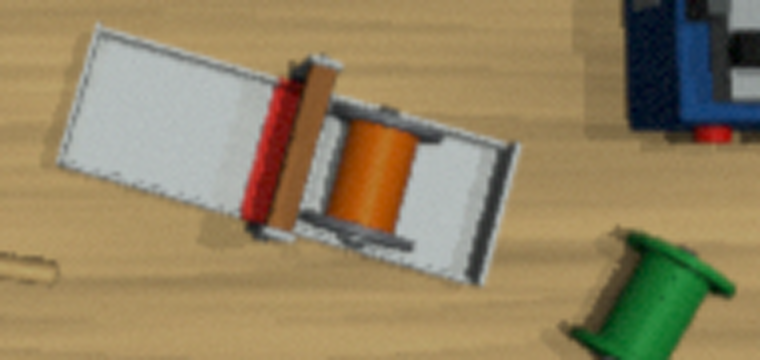

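```bash
cat >> h.py <<'E'
from scipy.optimize import least_squares
def tf(P,G,yaw):   # tray-aligned coordinates about grip point G, z from 142 mm under it
    c,s=np.cos(yaw),np.sin(yaw);d=P-np.array([G[0],G[1],G[2]-.142])
    return np.stack([d[...,0]*c+d[...,1]*s,-d[...,0]*s+d[...,1]*c,d[...,2]],-1)
def meas(c,G,yaw,verbose=True):
    q=tf(pts(c),G,yaw);inn=(abs(q[...,0])<.2)&(abs(q[...,1])<.07)&(c["range_z"]>0)
    o=q[mask(c,(5,150,90),(18,255,255))&inn&(q[...,2]>.03)&(q[...,2]<.085)&(abs(q[...,1])<.038)]
    r={}
    if len(o)>15:
        f=least_squares(lambda p:np.hypot(o[:,0]-p[0],o[:,2]-p[1])-.028,[np.median(o[:,0]),.049],loss="soft_l1",f_scale=.002)
        r["roll"]=f.x.round(4);r["n"]=len(o)
    gray=mask(c,(0,0,90),(180,50,255))
    fl=q[gray&inn&(abs(q[...,1])<.045)&(abs(q[...,2]-.004)<.02)&(abs(q[...,0])<.16)]
    if len(fl)>40: 
        A=np.c_[fl[:,0],fl[:,1],np.ones(len(fl))]
        f=least_squares(lambda p:A@p-fl[:,2],[0,0,.004],loss="soft_l1",f_scale=.002)
        r["floor"]=f.x.round(4)
    w=q[gray&(abs(abs(q[...,0])-.17)<.015)&(abs(q[...,1])<.055)&(abs(q[...,2]-.057)<.006)]
    for sg in(1,-1):
        ww=w[w[:,0]*sg>0]
        if len(ww)>8:r["wall%+d"%sg]=(np.median(ww[:,0]).round(4),len(ww))
    return r
def bothraw():
    return camera("scene"),camera("top")
E
python3 - <<'E'
from h import *
s,t=load()
G=(.455,-.2815,.142);yaw=np.radians(74)
for n,c in(("s",s),("t",t)):
    print(n,meas(c,G,yaw))
    P=pts(c);q=tf(P,G,yaw);b=q[(abs(q[...,0])<.03)&(abs(q[...,1])<.058)&(q[...,2]>.147)&(q[...,2]<.17)]
    print(" bar",np.median(b,0).round(4),b[:,0].min().round(4),b[:,0].max().round(4), "slope",np.polyfit(b[:,1],b[:,0],1).round(3))
    w=q[(abs(q[...,0])<.16)&(q[...,2]>.024)&(q[...,2]<.036)&(abs(abs(q[...,1])-.056)<.006)]
    for sg in(1,-1):
        ww=w[w[:,1]*sg>0]
        if len(ww)>10:print(" side",sg,len(ww),np.polyfit(ww[:,0],ww[:,1],1).round(4))
    y=mask(c,(22,120,120),(34,255,255))&(abs(P[...,2]-.03)<.006)&(P[...,0]>.42)&(P[...,0]<.7)&(P[...,1]>.03)&(P[...,1]<.55)
    k=P[y][:,:2]*1000;r=cv2.minAreaRect(k.astype(np.float32));print(" yellow",y.sum(),np.round(r[0],1),np.round(r[1],1),round(r[2],2),np.percentile(k,[1,99],axis=0).round(0),np.median(P[y][:,2]))
    for m,z0,z1,nm in(((P[...,1]<.05)&(P[...,1]>-.16),.008,.03,"insoles"),((P[...,1]>0)&(P[...,0]<.4)&(P[...,0]>.1),.06,.2,"bottle"),((P[...,0]>.6)&(P[...,1]>-.35)&(P[...,0]<.8)&(P[...,1]<.3),.06,.14,"lasts")):
        m=m&(P[...,2]>z0)&(P[...,2]<z1)
        if m.sum():print("  ",nm,np.percentile(P[m],[2,98],axis=0).round(3).tolist())
E
```

```text
s {'roll': array([-0.0709,  0.0484]), 'n': 224, 'floor': array([ 0.001 , -0.0018,  0.0033]), 'wall+1': (np.float64(0.1714), 85)}
 bar [0.0045 0.0011 0.1523] -0.0095 0.0176 slope [-0.002  0.003]
 side 1 50 [-0.0016  0.0578]
 side -1 70 [-0.006 -0.054]
 yellow 590 [560.6 290.1] [414.5 205.2] 89.55 [[459.  85.]
 [663. 497.]] 0.029578393660480873
   insoles [[-0.553, -0.133, 0.009], [0.943, 0.046, 0.029]]
   bottle [[0.318, 0.261, 0.062], [0.372, 0.319, 0.146]]
   lasts [[0.653, -0.344, 0.061], [0.797, 0.143, 0.12]]
t {'roll': array([-0.0723,  0.0488]), 'n': 406, 'floor': array([ 0.0011, -0.0009,  0.0037]), 'wall+1': (np.float64(0.1679), 41), 'wall-1': (np.float64(-0.1738), 55)}
 bar [-0.0025 -0.0007  0.1536] -0.013 0.0075 slope [-0.002 -0.002]
 side 1 113 [-0.0048  0.0549]
 side -1 121 [-0.0043 -0.057 ]
 yellow 822 [561.  287.2] [417.6 204.2] 89.82 [[459.  79.]
 [663. 495.]] 0.03003631142550478
   insoles [[-0.008, -0.133, 0.008], [0.907, 0.045, 0.028]]
   bottle [[0.306, 0.247, 0.063], [0.371, 0.309, 0.148]]
   lasts [[0.656, -0.346, 0.061], [0.793, 0.138, 0.123]]
```

send_rows --steps "1 0.04 -0.005 0.01 0 0 0;1 0.04 -0.01 0.01 0 0 0;1 0.04 -0.02 0.01 0 0 0;1 0.035 -0.03 0.01 0 0 0;1 0.03 -0.035 0 0 0 0"

```text
clock: 0.52
eef_pos: [0.3146, 0.3895, 0.27]
tool_rot: [0.14, 0.99, 0.001, 0.001]
ft_force: [1.0, -0.2, 0.7]
grip_width: 0.0854
grasp_force: 0.0
```

send_rows --steps "1 0.0085 -0.04 0 0 0 0;1 0.0085 -0.04 0 0 0 0;1 0.0085 -0.04 0 0 0 0;1 0.0085 -0.04 0 0 0 0;1 0.0085 -0.04 0 0 0 0"

```text
clock: 0.93
eef_pos: [0.3544, 0.1873, 0.2687]
tool_rot: [0.14, 0.99, -0.0, -0.0]
ft_force: [1.5, -0.5, -0.1]
grip_width: 0.0855
grasp_force: 0.0
```

send_rows --steps "1 0.0085 -0.04 0 0 0 0;1 0.0085 -0.04 0 0 0 0;1 0.0085 -0.04 0 0 0 0;1 0.0085 -0.04 0 0 0 0;1 0.0085 -0.04 0 0 0 0"

```text
clock: 1.35
eef_pos: [0.3968, -0.0127, 0.2689]
tool_rot: [0.14, 0.99, 0.0, -0.0]
ft_force: [1.5, 0.6, 0.2]
grip_width: 0.0855
grasp_force: 0.0
```

send_rows --steps "1 0.0085 -0.04 0 0 0 0;1 0.0085 -0.04 0 0 0 0;1 0.0085 -0.04 0 0 0 0;1 0.0085 -0.03 0 0 0 0;1 0.0085 -0.02 0 0 0 0"

```text
clock: 1.77
eef_pos: [0.4394, -0.1838, 0.2685]
tool_rot: [0.142, 0.99, -0.0, -0.0]
ft_force: [0.1, -0.4, 0.3]
grip_width: 0.0855
grasp_force: 0.0
```

send_rows --steps "1 0 -0.02 0 0 0 0;1 0 -0.02 0 0 0 0;1 0 0 0 0 0 0;1 0 0 0 0 0 0;1 0 0 0 0 0 0"

```text
clock: 2.18
eef_pos: [0.4394, -0.2202, 0.2686]
tool_rot: [0.14, 0.99, 0.0, -0.001]
ft_force: [-0.2, 0.6, -0.2]
grip_width: 0.0857
grasp_force: 0.0
```

send_rows --steps "1 0.0055 -0.02 0 0 0 0;1 0.005 -0.02 0 0 0 0;1 0.005 -0.02 0 0 0 0;1 0 0 0 0 0 0;1 0 0 0 0 0 0"

```text
clock: 2.6
eef_pos: [0.4553, -0.2802, 0.2687]
tool_rot: [0.14, 0.99, 0.0, -0.0]
ft_force: [0.9, 0.5, -0.3]
grip_width: 0.0853
grasp_force: 0.0
```

```bash
cat >> h.py <<'E'
from scipy.spatial.transform import Rotation as Rn
def wrist():
    o=get_obs();c=camera("wrist");T=np.eye(4);T[:3,:3]=Rn.from_quat(o["tool_rot"]).as_matrix();T[:3,3]=o["eef_pos"]
    c["extrinsics"]=np.linalg.inv(T@c["T_tool_cam"]);return o,c
E
python3 - <<'E'
from h import *
o,c=wrist();print(o["eef_pos"].round(4),o["tool_rot"].round(4),o["joint_pos"].round(3))
cv2.imwrite("pics/w1.png",c["frame"][...,::-1])
print(c["T_tool_cam"].round(3))
G=(.455,-.281,.142);yaw=np.radians(73.8);print(meas(c,G,yaw))
q=tf(pts(c),G,yaw);b=q[(abs(q[...,0])<.03)&(abs(q[...,1])<.055)&(q[...,2]>.14)&(q[...,2]<.17)&(c["range_z"]>0)]
print(len(b),np.percentile(b,[2,50,98],axis=0).round(4),np.polyfit(b[:,1],b[:,0],1).round(4))
E
```

```text
[ 0.4553 -0.2802  0.2687] [ 1.398e-01  9.902e-01  4.000e-04 -3.000e-04] [-0.552  0.299  0.18   1.453  0.    -0.271]
[[ 0.001 -0.966 -0.258  0.066]
 [ 1.     0.001  0.001  0.   ]
 [-0.    -0.258  0.966 -0.142]
 [ 0.     0.     0.     1.   ]]
{'roll': array([-0.0714,  0.0486]), 'n': 2725, 'floor': array([0.0003, 0.    , 0.0038]), 'wall+1': (np.float64(0.1686), 311), 'wall-1': (np.float64(-0.1726), 320)}
2514 [[-0.0117 -0.0524  0.1512]
 [-0.0019  0.0046  0.1535]
 [ 0.0074  0.0531  0.155 ]] [-0.0013 -0.0021]
```

View pics/w1.png

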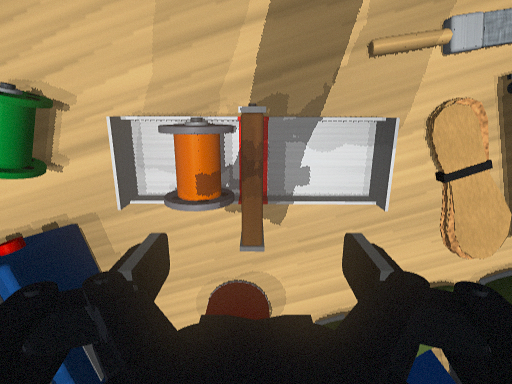

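The wrist view shows the entire tray: bar at (252,178), orange roller at (200,165), red band under the bar. The choice is confirmed and the roller is at x ≈ −69 mm. Descending.

send_rows --steps "1 -0.0005 -0.0015 -0.035 0 0 0;1 -0.0005 -0.001 -0.035 0 0 0;1 0 0 -0.03 0 0 0;1 0 0 -0.02 0 0 0;1 0 0 -0.015 0 0 0"

```text
clock: 3.07
eef_pos: [0.4528, -0.2808, 0.1318]
tool_rot: [0.139, 0.99, 0.001, -0.002]
ft_force: [1.2, -0.7, 0.4]
grip_width: 0.0855
grasp_force: 0.0
```

send_rows --steps "1 0 0 -0.0105 0 0 0;1 0 0 0 0 0 0;1 0 0 0 0 0 0;-1 0 0 0 0 0 0;-1 0 0 0 0 0 0"

```text
clock: 3.48
eef_pos: [0.4551, -0.2833, 0.125]
tool_rot: [0.14, 0.99, -0.0, 0.001]
ft_force: [0.3, 0.6, -0.1]
grip_width: 0.0641
grasp_force: 0.0
```

send_rows --steps "-1 0 0 0 0 0 0;-1 0 0 0 0 0 0;-1 0 0 0 0 0 0;-1 0 0 0 0 0 0;-1 0 0 0 0 0 0"

```text
clock: 3.9
eef_pos: [0.4544, -0.2835, 0.1241]
tool_rot: [0.14, 0.99, -0.0, 0.0]
ft_force: [-1.3, 0.5, 4.1]
grip_width: 0.019
grasp_force: 59.1
```

```bash
cat > m.py <<'E'
from h import *
import sys
yaw=np.radians(float(sys.argv[1])) if len(sys.argv)>1 else np.radians(73.8)
o,c=wrist();R=Rn.from_quat(o["tool_rot"]).as_matrix();G=o["eef_pos"]-.019*R[:,2]
print("t",o["clock"],"tcp",o["eef_pos"].round(4),"F",o["ft_force"].round(1),"T",o["ft_torque"].round(2),"w",o["grip_width"].round(4),"gf",np.round(o["grasp_force"],1))
ty=R[:,1];print("tooly yaw",np.degrees(np.arctan2(ty[1],ty[0])).round(2),"rise tool",ty[2].round(4),"lean y",R[0,2].round(3),R[1,2].round(3))
r=meas(c,G,yaw);print(r)
if "roll" in r and "floor" in r:
    tau=r["floor"][0];pin=.116*ty[2];print("tilt",tau,"x_roll by pin %.4f"%(r["roll"][0]-pin+.023*tau), "by walls", [(k,round(r["roll"][0]-v[0]+float(k[4:])*.172+.011*0,4)) for k,v in r.items() if k.startswith("wall")])
if len(sys.argv)>2: cv2.imwrite("pics/"+sys.argv[2],c["frame"][...,::-1])
E
python3 m.py 73.8
```

```text
Traceback (most recent call last):
  File "m.py", line 5, in <module>
    print("t",o["clock"],"tcp",o["eef_pos"].round(4),"F",o["ft_force"].round(1),"T",o["ft_torque"].round(2),"w",o["grip_width"].round(4),"gf",np.round(o["grasp_force"],1))
                                                                                                                ^^^^^^^^^^^^^^^^^^^^^
AttributeError: 'float' object has no attribute 'round'
```

```bash
sed -i 's/o\["grip_width"\].round(4)/round(o["grip_width"],4)/' m.py; python3 m.py 73.8
```

```text
t 3.95 tcp [ 0.4544 -0.2835  0.1241] F [-1.3  0.4  4.2] T [ 0.05  0.17 -0.17] w 0.0194 gf 59.2
tooly yaw 73.89 rise tool -0.0003 lean y 0.001 -0.001
{'roll': array([-0.0689,  0.0473]), 'n': 7398, 'floor': array([ 0.0002, -0.    ,  0.0025]), 'wall+1': (np.float64(0.1707), 980), 'wall-1': (np.float64(-0.1703), 866)}
tilt 0.0002 x_roll by pin -0.0689 by walls [('wall+1', np.float64(-0.0676)), ('wall-1', np.float64(-0.0706))]
```

send_rows --steps "-1 0.0004 0.0012 0 -0.0125 0.0036 0;-1 0.0003 0.0012 0 -0.0125 0.0036 0;-1 0.0004 0.0012 0 -0.0125 0.0036 0;-1 0.0003 0.0012 0 -0.0125 0.0036 0;-1 0 0 0 0 0 0"

```text
clock: 4.42
eef_pos: [0.4559, -0.2785, 0.124]
tool_rot: [0.14, 0.99, -0.027, -0.003]
ft_force: [-1.6, -1.1, 4.5]
grip_width: 0.019
grasp_force: 59.5
```

send_rows --steps "-1 0 0 0 0 0 0;-1 0 0 0.003 0 0 0;-1 0 0 0.004 0 0 0;-1 0 0 0.004 0 0 0;-1 0 0 0.002 0 0 0"

```text
clock: 4.83
eef_pos: [0.455, -0.2778, 0.1357]
tool_rot: [0.14, 0.99, -0.025, -0.005]
ft_force: [1.6, 0.8, -7.5]
grip_width: 0.0194
grasp_force: 59.1
```

```bash
python3 m.py 73.8
```

```text
t 4.8333 tcp [ 0.455  -0.2778  0.1357] F [ 1.6  0.8 -7.5] T [ 0.27 -0.16 -0.01] w 0.0194 gf 59.1
tooly yaw 73.93 rise tool -0.051 lean y -0.017 -0.048
{'roll': array([-0.0751,  0.0477]), 'n': 7201, 'floor': array([-0.0042,  0.0022,  0.0026]), 'wall+1': (np.float64(0.1654), 983), 'wall-1': (np.float64(-0.1752), 995)}
tilt -0.0042 x_roll by pin -0.0693 by walls [('wall+1', np.float64(-0.0685)), ('wall-1', np.float64(-0.0719))]
```

send_rows --steps "-1 0 0 0.004 0 0 0;-1 0 0 0.007 0 0 0;-1 0 0 0.009 0 0 0;-1 0 0 0.01 0 0 0;-1 0 0 0.009 0 0 0"

```text
clock: 5.3
eef_pos: [0.456, -0.2786, 0.1771]
tool_rot: [0.14, 0.99, -0.026, -0.003]
ft_force: [0.3, 0.1, -6.9]
grip_width: 0.0193
grasp_force: 59.0
```

send_rows --steps "-1 0 0 0.007 0 0 0;-1 0 0 0.004 0 0 0;-1 0 0 0.002 0 0 0;-1 0 0 0 0 0 0;-1 0 0 0 0 0 0"

```text
clock: 5.72
eef_pos: [0.4554, -0.2783, 0.1883]
tool_rot: [0.14, 0.99, -0.026, -0.004]
ft_force: [-0.4, -0.3, -7.5]
grip_width: 0.0193
grasp_force: 59.1
```

```bash
python3 m.py 73.8
```

```text
t 5.7167 tcp [ 0.4554 -0.2783  0.1883] F [-0.4 -0.3 -7.5] T [ 0.39 -0.15 -0.03] w 0.0193 gf 59.1
tooly yaw 73.91 rise tool -0.0518 lean y -0.015 -0.05
{'roll': array([-0.0751,  0.0475]), 'n': 7186, 'floor': array([-0.0021,  0.0004,  0.0026]), 'wall+1': (np.float64(0.1653), 979), 'wall-1': (np.float64(-0.1759), 823)}
tilt -0.0021 x_roll by pin -0.0691 by walls [('wall+1', np.float64(-0.0684)), ('wall-1', np.float64(-0.0712))]
```

```bash
cat > plan.py <<'E'
import numpy as np,sys
# plan: x0 v0 r0 x1 nrows [yaw]
x0,v0,r0,x1=map(float,sys.argv[1:5]);n=int(sys.argv[5]);yaw=np.radians(float(sys.argv[6])) if len(sys.argv)>6 else np.radians(73.9)
K=.72;T=n/12.;dt=1/12.
from scipy.interpolate import BPoly
p=BPoly.from_derivatives([0,T],[[x0,v0,0],[x1,0,0]])
R=[]
for i in range(n):
    t=(i+.5)*dt; f=min(1,abs(p(t,1))/.02)*np.sign(p(t,1))
    R.append(K*p(t)-(p(t,2)+.08*f)/7.5)
R+= [K*x1]*5
for mu in(.053,.08,.107):
  for lag in(.03,.08):
    x,v,r=x0,v0,r0;h=.001;out=[]
    for i,rc in enumerate(R):
        rp=R[i-1] if i else r0
        for j in range(83):
            cmd=rp+(rc-rp)*j/83;r+=(cmd-r)*h/lag
            a=-7.5*(r-K*x);s=np.sign(v) if abs(v)>1e-4 else 0
            if s==0: a=0 if abs(a)<mu else a-np.sign(a)*mu
            else: a-=s*mu
            vn=v+a*h
            if s and np.sign(vn)!=s: vn=0
            v=vn;x+=v*h
        out.append((round(x*1e3,1),round(v*1e3)))
    print(mu,lag,out[4],out[n-1],out[-1])
prev=r0
for i,rc in enumerate(R):
    d=rc-prev;prev=rc;s=-.097*d
    print("r=%.4f  %.4f %.4f 0 %.4f %.4f 0"%(rc,s*np.cos(yaw),s*np.sin(yaw),d*np.sin(yaw),-d*np.cos(yaw)))
E
python3 plan.py -.069 0 -.0518 -.04 10
```

```text
0.053 0.03 (np.float64(-59.6), 61) (np.float64(-38.7), 18) (np.float64(-37.0), 0)
0.053 0.08 (np.float64(-62.3), 50) (np.float64(-41.5), 24) (np.float64(-39.4), 0)
0.08 0.03 (np.float64(-61.4), 51) (np.float64(-48.5), -6) (np.float64(-51.2), -2)
0.08 0.08 (np.float64(-63.8), 41) (np.float64(-50.6), -3) (np.float64(-54.7), -11)
0.107 0.03 (np.float64(-62.9), 41) (np.float64(-56.0), -16) (np.float64(-64.8), -24)
0.107 0.08 (np.float64(-65.0), 33) (np.float64(-57.7), -11) (np.float64(-67.0), -29)
r=-0.0652  0.0004 0.0012 0 -0.0129 0.0037 0
r=-0.0880  0.0006 0.0021 0 -0.0219 0.0063 0
r=-0.0895  0.0000 0.0001 0 -0.0015 0.0004 0
r=-0.0782  -0.0003 -0.0011 0 0.0108 -0.0031 0
r=-0.0601  -0.0005 -0.0017 0 0.0174 -0.0050 0
r=-0.0397  -0.0005 -0.0019 0 0.0196 -0.0057 0
r=-0.0216  -0.0005 -0.0017 0 0.0174 -0.0050 0
r=-0.0103  -0.0003 -0.0011 0 0.0108 -0.0031 0
r=-0.0086  -0.0000 -0.0002 0 0.0017 -0.0005 0
r=-0.0158  0.0002 0.0007 0 -0.0069 0.0020 0
r=-0.0288  0.0003 0.0012 0 -0.0125 0.0036 0
r=-0.0288  -0.0000 -0.0000 0 0.0000 -0.0000 0
r=-0.0288  -0.0000 -0.0000 0 0.0000 -0.0000 0
r=-0.0288  -0.0000 -0.0000 0 0.0000 -0.0000 0
r=-0.0288  -0.0000 -0.0000 0 0.0000 -0.0000 0
```

```bash
cat > mv.py <<'E'
from h import *
import sys
yaw=np.radians(float(sys.argv[1]));L=[]
for i in range(2):
    o,c=wrist();R=Rn.from_quat(o["tool_rot"]).as_matrix();G=o["eef_pos"]-.019*R[:,2];rt=R[2,1]
    r=meas(c,G,yaw);tau=r["floor"][0] if "floor" in r else np.nan
    xp=r["roll"][0]-.116*rt+.023*np.nan_to_num(tau)
    w=[v[0] for k,v in r.items() if k.startswith("wall")]
    xw=r["roll"][0]-np.mean(w) if len(w)==2 else np.nan
    L.append((o["clock"],xp));print("t %.3f r %.4f tau %.4f x_pin %.4f x_wall %.4f n %d"%(o["clock"],rt,tau,xp,xw,r["n"]),o["eef_pos"].round(4),o["ft_force"].round(1),round(o["grasp_force"]))
print("v %.3f"%((L[1][1]-L[0][1])/(L[1][0]-L[0][0])), "obs t now",get_obs()["clock"])
E
echo ok
```

```text
ok
```

send_rows --steps "-1 0.0004 0.0012 0 -0.0129 0.0037 0;-1 0.0006 0.0021 0 -0.0219 0.0063 0;-1 0 0.0001 0 -0.0015 0.0004 0;-1 -0.0003 -0.0011 0 0.0108 -0.0031 0;-1 -0.0005 -0.0017 0 0.0174 -0.005 0"

```text
clock: 6.18
eef_pos: [0.4561, -0.277, 0.1885]
tool_rot: [0.139, 0.99, -0.029, -0.004]
ft_force: [0.3, 0.4, -8.2]
grip_width: 0.0191
grasp_force: 59.1
```

```bash
python3 mv.py 73.9
```

```text
t 6.183 r -0.0591 tau -0.0174 x_pin -0.0567 x_wall -0.0577 n 6911 [ 0.4561 -0.277   0.1885] [ 0.3  0.4 -8.2] 59
t 6.233 r -0.0592 tau -0.0144 x_pin -0.0522 x_wall -0.0530 n 6748 [ 0.4558 -0.2784  0.1886] [ 0.1 -0.4 -7.5] 59
v 0.092 obs t now 6.2833
```

```bash
python3 plan.py -.048 .092 -.0592 -.018 8
```

```text
0.053 0.03 (np.float64(-8.7), 79) (np.float64(9.1), 69) (np.float64(49.9), 145)
0.053 0.08 (np.float64(-4.4), 102) (np.float64(20.5), 104) (np.float64(82.3), 221)
0.08 0.03 (np.float64(-11.3), 66) (np.float64(1.8), 44) (np.float64(24.0), 74)
0.08 0.08 (np.float64(-6.9), 89) (np.float64(13.2), 78) (np.float64(56.4), 150)
0.107 0.03 (np.float64(-13.8), 53) (np.float64(-5.4), 18) (np.float64(-2.0), 3)
0.107 0.08 (np.float64(-9.5), 76) (np.float64(6.0), 52) (np.float64(30.4), 79)
r=-0.0354  -0.0006 -0.0022 0 0.0229 -0.0066 0
r=-0.0193  -0.0004 -0.0015 0 0.0155 -0.0045 0
r=-0.0080  -0.0003 -0.0011 0 0.0109 -0.0031 0
r=-0.0014  -0.0002 -0.0006 0 0.0063 -0.0018 0
r=0.0005  -0.0001 -0.0002 0 0.0018 -0.0005 0
r=-0.0019  0.0001 0.0002 0 -0.0023 0.0007 0
r=-0.0017  -0.0000 -0.0000 0 0.0002 -0.0001 0
r=-0.0076  0.0002 0.0006 0 -0.0057 0.0016 0
r=-0.0130  0.0001 0.0005 0 -0.0051 0.0015 0
r=-0.0130  -0.0000 -0.0000 0 0.0000 -0.0000 0
r=-0.0130  -0.0000 -0.0000 0 0.0000 -0.0000 0
r=-0.0130  -0.0000 -0.0000 0 0.0000 -0.0000 0
r=-0.0130  -0.0000 -0.0000 0 0.0000 -0.0000 0
```

```bash
cat > sim.py <<'E'
import numpy as np,sys
# sim.py x0 v0 r0 yaw r1 r2 ...
x0,v0,r0,yaw=map(float,sys.argv[1:5]);R=list(map(float,sys.argv[5:]));yaw=np.radians(yaw);K=.72
for mu in(.053,.08,.107):
  for lag in(.02,.06):
    x,v,r=x0,v0,r0;h=.001;out=[]
    for i,rc in enumerate(R):
        rp=R[i-1] if i else r0
        for j in range(83):
            cmd=rp+(rc-rp)*j/83;r+=(cmd-r)*h/lag
            a=-7.5*(r-K*x);s=np.sign(v) if abs(v)>1e-4 else 0
            if s==0: a=0 if abs(a)<mu else a-np.sign(a)*mu
            else: a-=s*mu
            vn=v+a*h
            if s and np.sign(vn)!=s: vn=0
            v=vn;x+=v*h
        out.append("%.1f/%.0f"%(x*1e3,v*1e3))
    print(mu,lag,*out)
prev=r0
o=[]
for rc in R:
    d=rc-prev;prev=rc;s=-.097*d
    o.append("-1 %.4f %.4f 0 %.4f %.4f 0"%(s*np.cos(yaw),s*np.sin(yaw),d*np.sin(yaw),-d*np.cos(yaw)))
print(";\n".join(o))
E
python3 sim.py -.048 .092 -.0592 73.9 -.02 .012 .016 .008 -.01
python3 sim.py -.048 .092 -.0592 73.9 -.01 .02 .02 .004 -.012
```

```text
0.053 0.02 -40.0/97 -32.4/84 -26.5/59 -22.6/35 -20.4/20
0.053 0.06 -39.9/101 -31.7/96 -24.4/79 -18.7/58 -14.5/43
0.08 0.02 -40.1/95 -32.8/79 -27.4/52 -24.2/25 -23.0/7
0.08 0.06 -40.0/98 -32.1/92 -25.2/72 -20.2/49 -17.1/30
0.107 0.02 -40.2/92 -33.2/74 -28.2/45 -25.8/16 -25.4/-0
0.107 0.06 -40.1/96 -32.4/87 -26.1/65 -21.8/39 -19.6/17
-1 -0.0011 -0.0037 0 0.0377 -0.0109 0;
-1 -0.0009 -0.0030 0 0.0307 -0.0089 0;
-1 -0.0001 -0.0004 0 0.0038 -0.0011 0;
-1 0.0002 0.0007 0 -0.0077 0.0022 0;
-1 0.0005 0.0017 0 -0.0173 0.0050 0
0.053 0.02 -40.1/95 -32.9/76 -27.8/47 -25.0/21 -24.0/6
0.053 0.06 -40.0/99 -32.0/91 -25.3/69 -20.6/45 -17.5/29
0.08 0.02 -40.2/93 -33.3/71 -28.7/40 -26.6/11 -26.4/-1
0.08 0.06 -40.1/97 -32.3/86 -26.1/62 -22.1/36 -20.1/16
0.107 0.02 -40.3/90 -33.6/67 -29.5/33 -28.2/2 -28.4/-3
0.107 0.06 -40.2/95 -32.7/82 -27.0/55 -23.7/26 -22.6/3
-1 -0.0013 -0.0046 0 0.0473 -0.0136 0;
-1 -0.0008 -0.0028 0 0.0288 -0.0083 0;
-1 -0.0000 -0.0000 0 0.0000 -0.0000 0;
-1 0.0004 0.0015 0 -0.0154 0.0044 0;
-1 0.0004 0.0015 0 -0.0154 0.0044 0
```

send_rows --steps "-1 -0.0013 -0.0046 0 0.0473 -0.0136 0;-1 -0.0008 -0.0028 0 0.0288 -0.0083 0;-1 0 0 0 0 0 0;-1 0.0004 0.0015 0 -0.0154 0.0044 0;-1 0.0004 0.0015 0 -0.0154 0.0044 0"

```text
clock: 6.7
eef_pos: [0.4543, -0.2825, 0.1884]
tool_rot: [0.141, 0.99, -0.008, -0.001]
ft_force: [0.6, -0.2, -7.4]
grip_width: 0.0193
grasp_force: 59.3
```

```bash
python3 mv.py 73.9
```

```text
t 6.700 r -0.0152 tau 0.0106 x_pin -0.0377 x_wall -0.0381 n 5350 [ 0.4543 -0.2825  0.1884] [ 0.6 -0.2 -7.4] 59
t 6.750 r -0.0150 tau 0.0083 x_pin -0.0397 x_wall -0.0401 n 5604 [ 0.4547 -0.2813  0.1885] [-0.9  0.5 -8.3] 59
v -0.040 obs t now 6.8
```

```bash
python3 sim.py -.0415 -.035 -.015 73.9 -.05 -.062 -.058 -.045 -.032 ;python3 sim.py -.0415 -.035 -.015 73.9 -.055 -.06 -.045 -.035 -.030
```

```text
0.053 0.02 -44.5/-34 -46.6/-17 -47.2/2 -46.6/10 -45.7/11
0.053 0.06 -44.5/-37 -47.3/-27 -48.8/-10 -48.9/3 -48.5/6
0.08 0.02 -44.4/-31 -46.2/-13 -46.4/4 -45.8/11 -44.9/10
0.08 0.06 -44.5/-35 -46.9/-22 -47.9/-3 -47.7/5 -47.2/6
0.107 0.02 -44.3/-29 -45.9/-8 -45.8/5 -45.1/10 -44.4/7
0.107 0.06 -44.4/-32 -46.5/-18 -47.1/1 -46.8/6 -46.3/5
-1 0.0009 0.0033 0 -0.0336 0.0097 0;
-1 0.0003 0.0011 0 -0.0115 0.0033 0;
-1 -0.0001 -0.0004 0 0.0038 -0.0011 0;
-1 -0.0003 -0.0012 0 0.0125 -0.0036 0;
-1 -0.0003 -0.0012 0 0.0125 -0.0036 0
0.053 0.02 -44.4/-33 -46.4/-15 -46.9/1 -46.7/2 -46.6/0
0.053 0.06 -44.5/-36 -47.1/-25 -48.5/-9 -48.8/0 -48.8/0
0.08 0.02 -44.3/-30 -46.0/-10 -46.2/3 -45.9/2 -45.9/0
0.08 0.06 -44.4/-34 -46.8/-20 -47.7/-2 -47.6/1 -47.6/0
0.107 0.02 -44.2/-28 -45.7/-5 -45.6/3 -45.4/0 -45.4/0
0.107 0.06 -44.3/-32 -46.4/-16 -46.9/1 -46.8/0 -46.8/0
-1 0.0011 0.0037 0 -0.0384 0.0111 0;
-1 0.0001 0.0005 0 -0.0048 0.0014 0;
-1 -0.0004 -0.0014 0 0.0144 -0.0042 0;
-1 -0.0003 -0.0009 0 0.0096 -0.0028 0;
-1 -0.0001 -0.0005 0 0.0048 -0.0014 0
```

send_rows --steps "-1 0.0011 0.0037 0 -0.0384 0.0111 0;-1 0.0001 0.0005 0 -0.0048 0.0014 0;-1 -0.0004 -0.0014 0 0.0144 -0.0042 0;-1 -0.0003 -0.0009 0 0.0096 -0.0028 0;-1 -0.0001 -0.0005 0 0.0048 -0.0014 0"

```text
clock: 7.22
eef_pos: [0.4549, -0.2812, 0.1887]
tool_rot: [0.14, 0.99, -0.014, -0.002]
ft_force: [0.0, -1.0, -8.2]
grip_width: 0.0189
grasp_force: 59.4
```

```bash
python3 mv.py 73.9
```

```text
t 7.217 r -0.0275 tau -0.0004 x_pin -0.0393 x_wall -0.0399 n 5603 [ 0.4549 -0.2812  0.1887] [ 0.  -1.  -8.2] 59
t 7.267 r -0.0277 tau 0.0009 x_pin -0.0388 x_wall -0.0392 n 5536 [ 0.4548 -0.2816  0.1886] [ 0.2 -0.9 -7.7] 59
v 0.011 obs t now 7.3167
```

```bash
python3 sim.py -.0385 0 -.0277 73.9 -.038 -.054 -.052 -.036 -.016
```

```text
0.053 0.02 -38.5/0 -38.4/5 -37.5/16 -35.7/25 -33.7/24
0.053 0.06 -38.5/0 -38.5/2 -38.0/11 -36.7/20 -34.9/22
0.08 0.02 -38.5/0 -38.4/3 -37.8/12 -36.6/18 -35.2/14
0.08 0.06 -38.5/0 -38.5/1 -38.2/7 -37.3/14 -36.1/14
0.107 0.02 -38.5/0 -38.5/1 -38.1/8 -37.2/11 -36.5/5
0.107 0.06 -38.5/0 -38.5/0 -38.4/4 -37.8/8 -37.2/6
-1 0.0003 0.0010 0 -0.0099 0.0029 0;
-1 0.0004 0.0015 0 -0.0154 0.0044 0;
-1 -0.0001 -0.0002 0 0.0019 -0.0006 0;
-1 -0.0004 -0.0015 0 0.0154 -0.0044 0;
-1 -0.0005 -0.0019 0 0.0192 -0.0055 0
```

send_rows --steps "-1 0.0003 0.001 0 -0.0099 0.0029 0;-1 0.0004 0.0015 0 -0.0154 0.0044 0;-1 -0.0001 -0.0002 0 0.0019 -0.0006 0;-1 -0.0004 -0.0015 0 0.0154 -0.0044 0;-1 -0.0005 -0.0019 0 0.0192 -0.0055 0"

```text
clock: 7.73
eef_pos: [0.4548, -0.2814, 0.1886]
tool_rot: [0.139, 0.99, -0.008, -0.001]
ft_force: [-0.2, 0.2, -8.2]
grip_width: 0.0188
grasp_force: 59.4
```

```bash
python3 mv.py 73.9
```

```text
t 7.733 r -0.0151 tau 0.0081 x_pin -0.0312 x_wall -0.0317 n 4525 [ 0.4548 -0.2814  0.1886] [-0.2  0.2 -8.2] 59
t 7.783 r -0.0152 tau 0.0117 x_pin -0.0288 x_wall -0.0292 n 4218 [ 0.4545 -0.2827  0.1886] [-0.2 -0.9 -6.8] 59
v 0.048 obs t now 7.8333
```

```bash
python3 sim.py -.027 .043 -.0152 73.9 -.02 -.02 -.013 -.007 -.004
```

```text
0.053 0.02 -23.7/38 -20.7/36 -17.8/34 -15.1/29 -13.0/22
0.053 0.06 -23.7/37 -20.7/34 -17.9/33 -15.3/30 -13.1/24
0.08 0.02 -23.8/35 -21.0/31 -18.6/27 -16.7/19 -15.5/9
0.08 0.06 -23.8/35 -21.1/30 -18.8/26 -16.9/20 -15.6/11
0.107 0.02 -23.9/33 -21.4/26 -19.5/19 -18.3/9 -18.0/0
0.107 0.06 -23.9/33 -21.5/25 -19.7/19 -18.5/10 -18.1/0
-1 0.0001 0.0004 0 -0.0046 0.0013 0;
-1 -0.0000 -0.0000 0 0.0000 -0.0000 0;
-1 -0.0002 -0.0007 0 0.0067 -0.0019 0;
-1 -0.0002 -0.0006 0 0.0058 -0.0017 0;
-1 -0.0001 -0.0003 0 0.0029 -0.0008 0
```

send_rows --steps "-1 0.0001 0.0004 0 -0.0046 0.0013 0;-1 0 0 0 0 0 0;-1 -0.0002 -0.0007 0 0.0067 -0.0019 0;-1 -0.0002 -0.0006 0 0.0058 -0.0017 0;-1 -0.0001 -0.0003 0 0.0029 -0.0008 0"

```text
clock: 8.25
eef_pos: [0.4542, -0.2833, 0.1886]
tool_rot: [0.14, 0.99, -0.003, -0.0]
ft_force: [1.0, -0.4, -7.5]
grip_width: 0.0191
grasp_force: 59.4
```

```bash
python3 mv.py 73.9
```

```text
t 8.250 r -0.0051 tau 0.0141 x_pin -0.0268 x_wall -0.0271 n 3926 [ 0.4542 -0.2833  0.1886] [ 1.  -0.4 -7.5] 59
t 8.300 r -0.0052 tau 0.0147 x_pin -0.0272 x_wall -0.0274 n 3962 [ 0.4542 -0.2834  0.1885] [ 0.3 -0.5 -7.5] 59
v -0.008 obs t now 8.35
```

```bash
python3 sim.py -.0278 -.012 -.0052 73.9 -.035 -.048 -.048 -.034 -.016
```

```text
0.053 0.02 -28.9/-11 -29.2/2 -28.6/14 -27.0/24 -24.8/26
0.053 0.06 -28.9/-14 -29.8/-5 -29.7/6 -28.7/16 -27.1/21
0.08 0.02 -28.8/-9 -29.0/3 -28.3/13 -26.9/21 -25.1/20
0.08 0.06 -28.8/-12 -29.4/-0 -29.2/6 -28.3/14 -27.0/17
0.107 0.02 -28.7/-7 -28.7/2 -28.3/10 -27.1/16 -25.9/13
0.107 0.06 -28.7/-9 -29.1/0 -28.9/4 -28.3/10 -27.4/10
-1 0.0008 0.0028 0 -0.0286 0.0083 0;
-1 0.0003 0.0012 0 -0.0125 0.0036 0;
-1 -0.0000 -0.0000 0 0.0000 -0.0000 0;
-1 -0.0004 -0.0013 0 0.0135 -0.0039 0;
-1 -0.0005 -0.0017 0 0.0173 -0.0050 0
```

send_rows --steps "-1 0.0008 0.0028 0 -0.0286 0.0083 0;-1 0.0003 0.0012 0 -0.0125 0.0036 0;-1 0 0 0 0 0 0;-1 -0.0004 -0.0013 0 0.0135 -0.0039 0;-1 -0.0005 -0.0017 0 0.0173 -0.005 0"

```text
clock: 8.77
eef_pos: [0.4546, -0.2818, 0.1887]
tool_rot: [0.139, 0.99, -0.007, -0.001]
ft_force: [-0.1, -0.2, -7.3]
grip_width: 0.0192
grasp_force: 59.4
```

```bash
python3 mv.py 73.9
```

```text
t 8.767 r -0.0145 tau 0.0041 x_pin -0.0242 x_wall -0.0246 n 3625 [ 0.4546 -0.2818  0.1887] [-0.1 -0.2 -7.3] 59
t 8.817 r -0.0147 tau 0.0072 x_pin -0.0221 x_wall -0.0225 n 3360 [ 0.4543 -0.283   0.1886] [ 0.5 -1.  -7.3] 59
v 0.042 obs t now 8.8667
```

```bash
python3 sim.py -.0205 .036 -.0147 73.9 -.022 -.027 -.022 -.010 0
```

```text
0.053 0.02 -17.6/34 -14.8/36 -11.5/42 -7.9/44 -4.3/42
0.053 0.06 -17.7/33 -14.9/34 -11.9/39 -8.5/43 -4.9/43
0.08 0.02 -17.7/31 -15.1/32 -12.4/35 -9.5/35 -6.8/29
0.08 0.06 -17.8/31 -15.3/30 -12.8/32 -10.0/33 -7.4/30
0.107 0.02 -17.8/29 -15.5/27 -13.2/28 -11.0/25 -9.3/16
0.107 0.06 -17.9/28 -15.7/25 -13.6/25 -11.6/23 -9.9/17
-1 0.0002 0.0007 0 -0.0070 0.0020 0;
-1 0.0001 0.0005 0 -0.0048 0.0014 0;
-1 -0.0001 -0.0005 0 0.0048 -0.0014 0;
-1 -0.0003 -0.0011 0 0.0115 -0.0033 0;
-1 -0.0003 -0.0009 0 0.0096 -0.0028 0
```

send_rows --steps "-1 0.0002 0.0007 0 -0.007 0.002 0;-1 0.0001 0.0005 0 -0.0048 0.0014 0;-1 -0.0001 -0.0005 0 0.0048 -0.0014 0;-1 -0.0003 -0.0011 0 0.0115 -0.0033 0;-1 -0.0003 -0.0009 0 0.0096 -0.0028 0"

```text
clock: 9.28
eef_pos: [0.4541, -0.2834, 0.1886]
tool_rot: [0.14, 0.99, -0.0, 0.0]
ft_force: [-0.5, 0.5, -8.4]
grip_width: 0.0186
grasp_force: 59.4
```

```bash
python3 mv.py 73.9
```

```text
t 9.283 r -0.0006 tau 0.0122 x_pin -0.0168 x_wall -0.0171 n 2671 [ 0.4541 -0.2834  0.1886] [-0.5  0.5 -8.4] 59
t 9.333 r -0.0007 tau 0.0136 x_pin -0.0165 x_wall -0.0168 n 2619 [ 0.4539 -0.2839  0.1886] [-0.4 -1.  -8.3] 59
v 0.007 obs t now 9.3833
```

send_rows --steps "-1 0.0006 0.002 0 -0.0214 0.0062 0;-1 0.0004 0.0013 0 -0.0135 0.0039 0;-1 -0.0001 -0.0002 0 0.0019 -0.0006 0;-1 -0.0004 -0.0015 0 0.0154 -0.0044 0;-1 -0.0005 -0.0016 0 0.0164 -0.0048 0"

```text
clock: 9.8
eef_pos: [0.4543, -0.2829, 0.1887]
tool_rot: [0.139, 0.99, -0.001, 0.0]
ft_force: [-0.3, 0.1, -6.7]
grip_width: 0.019
grasp_force: 59.4
```

```bash
python3 mv.py 73.9
```

```text
t 9.800 r -0.0014 tau 0.0088 x_pin -0.0118 x_wall -0.0122 n 2093 [ 0.4543 -0.2829  0.1887] [-0.3  0.1 -6.7] 59
t 9.850 r -0.0015 tau 0.0110 x_pin -0.0100 x_wall -0.0103 n 1892 [ 0.4539 -0.2841  0.1886] [-0.1 -0.2 -8.3] 59
v 0.037 obs t now 9.9
```

send_rows --steps "-1 0 0 0 0 0 0;-1 0 0 0 0 0 0;-1 0 0 0 0 0 0;-1 0 0 0 0 0 0;-1 0 0 0 0 0 0"

```text
clock: 10.32
eef_pos: [0.454, -0.2834, 0.1885]
tool_rot: [0.14, 0.99, -0.001, -0.0]
ft_force: [-0.4, 0.9, -7.7]
grip_width: 0.0192
grasp_force: 59.4
```

```bash
python3 mv.py 73.9
```

```text
t 10.317 r -0.0027 tau 0.0046 x_pin -0.0094 x_wall -0.0097 n 1805 [ 0.454  -0.2834  0.1885] [-0.4  0.9 -7.7] 59
t 10.367 r -0.0027 tau 0.0047 x_pin -0.0095 x_wall -0.0098 n 1804 [ 0.454  -0.2834  0.1885] [ 0.3  0.3 -7.5] 59
v -0.002 obs t now 10.4167
```

send_rows --steps "-1 0 0.0002 0 -0.0015 0.0004 0;-1 0.0001 0.0001 0 -0.0015 0.0004 0;-1 0 0.0001 0 -0.0013 0.0004 0;-1 0 0 0 0 0 0;-1 0 0 0 0 0 0"

```text
clock: 10.83
eef_pos: [0.4542, -0.283, 0.1886]
tool_rot: [0.14, 0.99, -0.004, -0.0]
ft_force: [0.5, 0.7, -9.3]
grip_width: 0.0192
grasp_force: 59.4
```

```bash
python3 mv.py 73.9
python3 - <<'E'
from h import *
s=camera("scene");o=get_obs();R=Rn.from_quat(o["tool_rot"]).as_matrix();print(meas(s,o["eef_pos"]-.019*R[:,2],np.radians(73.9)))
im=s["frame"][90:250,190:340,::-1];cv2.imwrite("pics/s1.png",cv2.resize(im,None,fx=4,fy=3.75,interpolation=cv2.INTER_CUBIC))
E
```

```text
t 10.833 r -0.0071 tau 0.0003 x_pin -0.0095 x_wall -0.0099 n 1815 [ 0.4542 -0.283   0.1886] [ 0.5  0.7 -9.3] 59
t 10.883 r -0.0071 tau 0.0002 x_pin -0.0095 x_wall -0.0099 n 1806 [ 0.4542 -0.283   0.1886] [-0.  -0.1 -7.4] 59
v -0.000 obs t now 10.9333
{'roll': array([-0.0105,  0.0473]), 'n': 250, 'floor': array([-0.0056, -0.0026,  0.0025]), 'wall+1': (np.float64(0.1724), 79)}
```

View pics/s1.png

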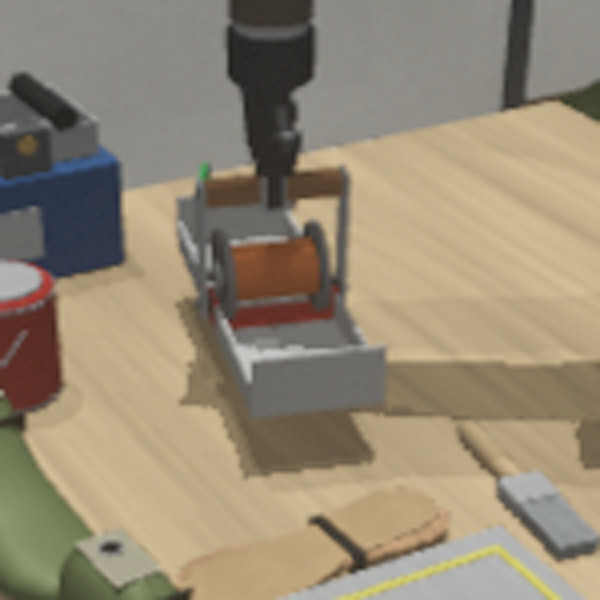

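The roller (275,265 in the crop) lies over the red band, level and at rest; holding for 3 s.

send_rows --steps "-1 0 0 0 0 0 0;-1 0 0 0 0 0 0;-1 0 0 0 0 0 0;-1 0 0 0 0 0 0;-1 0 0 0 0 0 0"

```text
clock: 11.4
eef_pos: [0.4541, -0.283, 0.1886]
tool_rot: [0.14, 0.99, -0.004, -0.0]
ft_force: [-0.2, -0.6, -7.8]
grip_width: 0.0192
grasp_force: 59.4
```

send_rows --steps "-1 0 0 0 0 0 0;-1 0 0 0 0 0 0;-1 0 0 0 0 0 0;-1 0 0 0 0 0 0;-1 0 0 0 0 0 0"

```text
clock: 11.82
eef_pos: [0.4541, -0.283, 0.1885]
tool_rot: [0.14, 0.99, -0.004, -0.0]
ft_force: [0.4, -0.5, -7.4]
grip_width: 0.0189
grasp_force: 59.4
```

send_rows --steps "-1 0 0 0 0 0 0;-1 0 0 0 0 0 0;-1 0 0 0 0 0 0;-1 0 0 0 0 0 0;-1 0 0 0 0 0 0"

```text
clock: 12.23
eef_pos: [0.4541, -0.283, 0.1886]
tool_rot: [0.14, 0.99, -0.004, -0.0]
ft_force: [-1.0, 0.4, -7.7]
grip_width: 0.0194
grasp_force: 59.4
```

send_rows --steps "-1 0 0 0 0 0 0;-1 0 0 0 0 0 0;-1 0 0 0 0 0 0;-1 0 0 0 0 0 0;-1 0 0 0 0 0 0"

```text
clock: 12.65
eef_pos: [0.4541, -0.283, 0.1885]
tool_rot: [0.14, 0.99, -0.004, -0.0]
ft_force: [-0.2, 0.4, -7.3]
grip_width: 0.0195
grasp_force: 59.4
```

send_rows --steps "-1 0 0 0 0 0 0;-1 0 0 0 0 0 0;-1 0 0 0 0 0 0;-1 0 0 0 0 0 0;-1 0 0 0 0 0 0"

```text
clock: 13.07
eef_pos: [0.4542, -0.283, 0.1886]
tool_rot: [0.14, 0.99, -0.004, -0.0]
ft_force: [-0.6, 0.9, -7.7]
grip_width: 0.0191
grasp_force: 59.4
```

send_rows --steps "-1 0 0 0 0 0 0;-1 0 0 0 0 0 0;-1 0 0 0 0 0 0;-1 0 0 0 0 0 0;-1 0 0 0 0 0 0"

```text
clock: 13.48
eef_pos: [0.4542, -0.283, 0.1886]
tool_rot: [0.14, 0.99, -0.004, -0.0]
ft_force: [0.9, -0.4, -8.2]
grip_width: 0.0194
grasp_force: 59.4
```

send_rows --steps "-1 0 0 0 0 0 0;-1 0 0 0 0 0 0;-1 0 0 0 0 0 0;-1 0 0 0 0 0 0;-1 0 0 0 0 0 0"

```text
clock: 13.9
eef_pos: [0.4541, -0.283, 0.1886]
tool_rot: [0.14, 0.99, -0.004, -0.0]
ft_force: [-0.0, 0.2, -7.4]
grip_width: 0.0189
grasp_force: 59.4
```

send_rows --steps "-1 0 0 0 0 0 0;-1 0 0 0 0 0 0;-1 0 0 0 0 0 0;-1 0 0 0 0 0 0;-1 0 0 0 0 0 0"

```text
clock: 14.32
eef_pos: [0.4541, -0.283, 0.1885]
tool_rot: [0.14, 0.99, -0.004, -0.0]
ft_force: [0.9, -0.1, -7.8]
grip_width: 0.019
grasp_force: 59.4
```

```bash
python3 mv.py 73.9
```

```text
t 14.317 r -0.0071 tau 0.0003 x_pin -0.0095 x_wall -0.0099 n 1810 [ 0.4541 -0.283   0.1885] [ 0.9 -0.1 -7.8] 59
t 14.367 r -0.0072 tau 0.0002 x_pin -0.0095 x_wall -0.0099 n 1812 [ 0.4542 -0.283   0.1886] [ 0.3  0.4 -8.3] 59
v 0.000 obs t now 14.4167
```

Held 3.5 s. Now one smooth carry (about 0.036 m/s² along the tray) with the yaw turned by 0.277 rad on the way.

send_rows --steps "-1 0 0.00025 0 0 0 0.0001;-1 0.0001 0.0005 0 0 0 0.0002;-1 0.0001 0.00075 0 0 0 0.0004;-1 0.0002 0.001 0 0 0 0.0005;-1 0.0002 0.00125 0 0 0 0.0006"

```text
clock: 14.83
eef_pos: [0.4548, -0.2792, 0.1886]
tool_rot: [0.139, 0.99, -0.004, -0.0]
ft_force: [-0.1, -0.1, -7.9]
grip_width: 0.0189
grasp_force: 59.4
```

send_rows --steps "-1 0.0003 0.0015 0 0 0 0.0007;-1 0.0003 0.00175 0 0 0 0.0008;-1 0.0004 0.002 0 0 0 0.001;-1 0.0004 0.00225 0 0 0 0.0011;-1 0.0005 0.0025 0 0 0 0.0012"

```text
clock: 15.25
eef_pos: [0.4567, -0.269, 0.1886]
tool_rot: [0.137, 0.991, -0.004, -0.0]
ft_force: [0.5, -0.5, -7.4]
grip_width: 0.0187
grasp_force: 59.4
```

send_rows --steps "-1 0.0005 0.00275 0 0 0 0.0013;-1 0.0006 0.003 0 0 0 0.0015;-1 0.0006 0.00325 0 0 0 0.0016;-1 0.0007 0.0035 0 0 0 0.0017;-1 0.0007 0.00375 0 0 0 0.0018"

```text
clock: 15.67
eef_pos: [0.4598, -0.2527, 0.1886]
tool_rot: [0.133, 0.991, -0.004, -0.0]
ft_force: [-0.3, -1.0, -8.1]
grip_width: 0.0194
grasp_force: 59.4
```

send_rows --steps "-1 0.0007 0.004 0 0 0 0.0019;-1 0.0008 0.00425 0 0 0 0.0021;-1 0.0008 0.0045 0 0 0 0.0022;-1 0.0009 0.00475 0 0 0 0.0023;-1 0.0009 0.005 0 0 0 0.0024"

```text
clock: 16.08
eef_pos: [0.4639, -0.23, 0.1886]
tool_rot: [0.127, 0.992, -0.004, -0.0]
ft_force: [0.6, -0.4, -8.2]
grip_width: 0.0187
grasp_force: 59.4
```

send_rows --steps "-1 0.001 0.00525 0 0 0 0.0025;-1 0.001 0.0055 0 0 0 0.0027;-1 0.0011 0.00575 0 0 0 0.0028;-1 0.0011 0.006 0 0 0 0.0029;-1 0.0012 0.00625 0 0 0 0.003"

```text
clock: 16.5
eef_pos: [0.4694, -0.2011, 0.1886]
tool_rot: [0.12, 0.993, -0.004, -0.0]
ft_force: [0.4, -0.1, -7.0]
grip_width: 0.0191
grasp_force: 59.4
```

send_rows --steps "-1 0.0012 0.0065 0 0 0 0.0032;-1 0.0013 0.00675 0 0 0 0.0033;-1 0.0013 0.007 0 0 0 0.0034;-1 0.0014 0.00725 0 0 0 0.0035;-1 0.0014 0.0075 0 0 0 0.0036"

```text
clock: 16.92
eef_pos: [0.476, -0.166, 0.1886]
tool_rot: [0.112, 0.994, -0.004, -0.0]
ft_force: [0.5, 0.3, -9.6]
grip_width: 0.0189
grasp_force: 59.4
```

send_rows --steps "-1 0.0014 0.00775 0 0 0 0.0038;-1 0.0015 0.008 0 0 0 0.0039;-1 0.0015 0.00825 0 0 0 0.004;-1 0.0016 0.0085 0 0 0 0.0041;-1 0.0016 0.00875 0 0 0 0.0042"

```text
clock: 17.33
eef_pos: [0.4836, -0.1247, 0.1886]
tool_rot: [0.102, 0.995, -0.004, -0.0]
ft_force: [-0.5, 0.8, -7.8]
grip_width: 0.0191
grasp_force: 59.4
```

send_rows --steps "-1 0.0017 0.009 0 0 0 0.0044;-1 0.0017 0.00925 0 0 0 0.0045;-1 0.0018 0.0095 0 0 0 0.0046;-1 0.0018 0.00975 0 0 0 0.0047;-1 0.0019 0.01 0 0 0 0.0048"

```text
clock: 17.75
eef_pos: [0.4925, -0.077, 0.1886]
tool_rot: [0.09, 0.996, -0.004, -0.0]
ft_force: [-1.0, -0.2, -8.6]
grip_width: 0.0189
grasp_force: 59.4
```

send_rows --steps "-1 0.0019 0.01 0 0 0 0.0048;-1 0.0019 0.01 0 0 0 0.0048;-1 0.0019 0.01 0 0 0 0.0048;-1 0.0019 0.01 0 0 0 0.0048;-1 0.0019 0.01 0 0 0 0.0048"

```text
clock: 18.17
eef_pos: [0.502, -0.027, 0.1885]
tool_rot: [0.078, 0.997, -0.004, -0.0]
ft_force: [-0.0, -0.8, -8.0]
grip_width: 0.019
grasp_force: 59.4
```

send_rows --steps "-1 0.0019 0.01 0 0 0 0.0048;-1 0.0019 0.01 0 0 0 0.0048;-1 0.0019 0.01 0 0 0 0.0048;-1 0.0019 0.01 0 0 0 0.0048;-1 0.0019 0.01 0 0 0 0.0048"

```text
clock: 18.58
eef_pos: [0.5115, 0.023, 0.1886]
tool_rot: [0.066, 0.998, -0.004, -0.0]
ft_force: [0.5, -0.1, -8.4]
grip_width: 0.0189
grasp_force: 59.4
```

send_rows --steps "-1 0.0019 0.01 0 0 0 0.0048;-1 0.0019 0.01 0 0 0 0.0048;-1 0.0019 0.01 0 0 0 0.0048;-1 0.0019 0.01 0 0 0 0.0048;-1 0.0019 0.01 0 0 0 0.0048"

```text
clock: 19.0
eef_pos: [0.521, 0.073, 0.1885]
tool_rot: [0.054, 0.999, -0.004, -0.0]
ft_force: [-0.8, 0.6, -7.3]
grip_width: 0.0192
grasp_force: 59.4
```

send_rows --steps "-1 0.0019 0.01 0 0 0 0.0048;-1 0.0018 0.00975 0 0 0 0.0047;-1 0.0018 0.0095 0 0 0 0.0046;-1 0.0017 0.00925 0 0 0 0.0045;-1 0.0017 0.009 0 0 0 0.0044"

```text
clock: 19.42
eef_pos: [0.5299, 0.1204, 0.1885]
tool_rot: [0.043, 0.999, -0.004, -0.0]
ft_force: [-0.2, 0.2, -7.8]
grip_width: 0.0191
grasp_force: 59.4
```

send_rows --steps "-1 0.0016 0.00875 0 0 0 0.0042;-1 0.0016 0.0085 0 0 0 0.0041;-1 0.0015 0.00825 0 0 0 0.004;-1 0.0015 0.008 0 0 0 0.0039;-1 0.0014 0.00775 0 0 0 0.0038"

```text
clock: 19.83
eef_pos: [0.5375, 0.1615, 0.1885]
tool_rot: [0.033, 0.999, -0.004, -0.0]
ft_force: [0.1, -0.4, -7.6]
grip_width: 0.019
grasp_force: 59.4
```

send_rows --steps "-1 0.0014 0.0075 0 0 0 0.0036;-1 0.0014 0.00725 0 0 0 0.0035;-1 0.0013 0.007 0 0 0 0.0034;-1 0.0013 0.00675 0 0 0 0.0033;-1 0.0012 0.0065 0 0 0 0.0032"

```text
clock: 20.25
eef_pos: [0.5441, 0.1964, 0.1885]
tool_rot: [0.025, 1.0, -0.004, 0.0]
ft_force: [0.1, -0.2, -9.0]
grip_width: 0.0191
grasp_force: 59.4
```

send_rows --steps "-1 0.0012 0.00625 0 0 0 0.003;-1 0.0011 0.006 0 0 0 0.0029;-1 0.0011 0.00575 0 0 0 0.0028;-1 0.001 0.0055 0 0 0 0.0027;-1 0.001 0.00525 0 0 0 0.0025"

```text
clock: 20.67
eef_pos: [0.5494, 0.225, 0.1885]
tool_rot: [0.018, 1.0, -0.004, 0.0]
ft_force: [-0.7, 0.3, -7.3]
grip_width: 0.0192
grasp_force: 59.4
```

send_rows --steps "-1 0.0009 0.005 0 0 0 0.0024;-1 0.0009 0.00475 0 0 0 0.0023;-1 0.0008 0.0045 0 0 0 0.0022;-1 0.0008 0.00425 0 0 0 0.0021;-1 0.0007 0.004 0 0 0 0.0019"

```text
clock: 21.08
eef_pos: [0.5535, 0.2474, 0.1885]
tool_rot: [0.012, 1.0, -0.004, 0.0]
ft_force: [0.3, -0.6, -7.6]
grip_width: 0.0193
grasp_force: 59.4
```

send_rows --steps "-1 0.0007 0.00375 0 0 0 0.0018;-1 0.0007 0.0035 0 0 0 0.0017;-1 0.0006 0.00325 0 0 0 0.0016;-1 0.0006 0.003 0 0 0 0.0015;-1 0.0005 0.00275 0 0 0 0.0013"

```text
clock: 21.5
eef_pos: [0.5566, 0.2635, 0.1885]
tool_rot: [0.008, 1.0, -0.004, 0.0]
ft_force: [-0.6, 0.1, -7.7]
grip_width: 0.0193
grasp_force: 59.4
```

send_rows --steps "-1 0.0005 0.0025 0 0 0 0.0012;-1 0.0004 0.00225 0 0 0 0.0011;-1 0.0004 0.002 0 0 0 0.001;-1 0.0003 0.00175 0 0 0 0.0008;-1 0.0003 0.0015 0 0 0 0.0007"

```text
clock: 21.92
eef_pos: [0.5585, 0.2734, 0.1885]
tool_rot: [0.006, 1.0, -0.004, 0.0]
ft_force: [0.7, -0.1, -7.3]
grip_width: 0.0192
grasp_force: 59.4
```

send_rows --steps "-1 0.0002 0.00125 0 0 0 0.0006;-1 0.0002 0.001 0 0 0 0.0005;-1 0.0001 0.00075 0 0 0 0.0004;-1 0.0001 0.0005 0 0 0 0.0002;-1 0 0.00025 0 0 0 0.0001"

```text
clock: 22.33
eef_pos: [0.559, 0.277, 0.1885]
tool_rot: [0.005, 1.0, -0.004, 0.0]
ft_force: [-0.2, 0.0, -7.6]
grip_width: 0.0189
grasp_force: 59.4
```

```bash
python3 mv.py 89.7; python3 m.py 89.7
```

```text
t 22.333 r -0.0071 tau 0.0001 x_pin -0.0093 x_wall -0.0099 n 1827 [0.559  0.277  0.1885] [-0.2  0.  -7.6] 59
t 22.383 r -0.0071 tau 0.0001 x_pin -0.0093 x_wall -0.0100 n 1834 [0.559  0.277  0.1886] [-0.3 -0.1 -8.2] 59
v -0.000 obs t now 22.4333
t 22.4333 tcp [0.559  0.277  0.1886] F [-0.4  0.4 -7.9] T [ 0.07  0.02 -0.  ] w 0.019 gf 59.4
tooly yaw 89.41 rise tool -0.0071 lean y 0.0 -0.007
{'roll': array([-0.0101,  0.0473]), 'n': 1835, 'floor': array([ 0.0001, -0.0002,  0.0024]), 'wall+1': (np.float64(0.1705), 837), 'wall-1': (np.float64(-0.1709), 780)}
tilt 0.0001 x_roll by pin -0.0093 by walls [('wall+1', np.float64(-0.0086)), ('wall-1', np.float64(-0.0112))]
```

send_rows --steps "-1 0 0.00025 0 0 0 0;-1 0.0001 0.0005 0 0 0 0;-1 0.0002 0.00075 -0.001 0 0 0.001;-1 0.0002 0.001 -0.002 0 0 0.001;-1 0.0003 0.00125 -0.002 0 0 0.001"

```text
clock: 22.9
eef_pos: [0.5599, 0.2808, 0.1834]
tool_rot: [0.004, 1.0, -0.004, 0.0]
ft_force: [0.0, -0.7, -8.6]
grip_width: 0.0191
grasp_force: 59.4
```

send_rows --steps "-1 0.0003 0.0015 -0.002 0 0 0.001;-1 0.0003 0.0015 -0.002 0 0 0.001;-1 0.0003 0.00125 -0.002 0 0 0;-1 0.0002 0.001 -0.002 0 0 0;-1 0.0001 0.00075 -0.002 0 0 0"

```text
clock: 23.32
eef_pos: [0.561, 0.2869, 0.1733]
tool_rot: [0.003, 1.0, -0.004, 0.0]
ft_force: [-0.1, -0.1, -7.1]
grip_width: 0.0192
grasp_force: 59.4
```

send_rows --steps "-1 0 0.0005 -0.002 0 0 0;-1 0 0.00025 -0.002 0 0 0;-1 0 0 -0.002 0 0 0;-1 0 0 -0.002 0 0 0;-1 0 0 -0.002 0 0 0"

```text
clock: 23.73
eef_pos: [0.561, 0.2874, 0.1634]
tool_rot: [0.003, 1.0, -0.004, 0.0]
ft_force: [-0.0, 0.1, -7.4]
grip_width: 0.0191
grasp_force: 59.4
```

send_rows --steps "-1 0 0 -0.002 0 0 0;-1 0 0 -0.001 0 0 0;-1 0 0 -0.001 0 0 0;-1 0 0 -0.0005 0 0 0;-1 0 0 0 0 0 0"

```text
clock: 24.15
eef_pos: [0.561, 0.2874, 0.159]
tool_rot: [0.003, 1.0, -0.004, 0.0]
ft_force: [0.2, -0.1, -8.6]
grip_width: 0.0192
grasp_force: 59.4
```

```bash
cat > pl.py <<'E'
from h import *
for n in("scene","top"):
    c=camera(n);P=pts(c);o=get_obs();R=Rn.from_quat(o["tool_rot"]).as_matrix();G=o["eef_pos"]-.019*R[:,2]
    y=mask(c,(22,120,120),(34,255,255))&(abs(P[...,2]-.03)<.006)&(P[...,0]>.42)&(P[...,0]<.7)&(P[...,1]>.03)&(P[...,1]<.55)
    k=P[y][:,:2];w=P[(abs(P[...,2]-G[2]+.082)<.005)&(P[...,0]>.48)&(P[...,0]<.64)&(abs(P[...,1]-G[1])<.19)&(abs(P[...,1]-G[1])>.15)]
    print(n,"frame x,y ends",np.percentile(k,[1,99],axis=0).round(4).tolist(),"wall x,y ends",np.percentile(w,[2,98],axis=0)[:,:2].round(4).tolist() if len(w) else 0)
E
python3 mv.py 89.8; python3 pl.py
```

```text
t 24.150 r -0.0072 tau -0.0000 x_pin -0.0094 x_wall -0.0100 n 1836 [0.561  0.2874 0.159 ] [ 0.2 -0.1 -8.6] 59
t 24.200 r -0.0072 tau 0.0000 x_pin -0.0094 x_wall -0.0101 n 1838 [0.5611 0.2875 0.1591] [ 0.   0.1 -7.9] 59
v -0.000 obs t now 24.25
scene frame x,y ends [[0.4596, 0.0859], [0.6632, 0.496]] wall x,y ends [[0.5033, 0.1143], [0.6153, 0.4617]]
top frame x,y ends [[0.459, 0.0787], [0.663, 0.3937]] wall x,y ends [[0.5088, 0.1114], [0.6147, 0.1156]]
```

send_rows --steps "-1 0 0 -0.001 0 0 0;-1 0 0 -0.001 0 0 0;-1 0 0 -0.001 0 0 0;-1 0 0 -0.0005 0 0 0;-1 0 0 -0.0005 0 0 0"

```text
clock: 24.77
eef_pos: [0.5609, 0.2875, 0.1548]
tool_rot: [0.003, 1.0, -0.004, -0.0]
ft_force: [-0.5, -0.9, -8.1]
grip_width: 0.0193
grasp_force: 59.4
```

send_rows --steps "-1 0 0 -0.0005 0 0 0;-1 0 0 -0.0005 0 0 0;-1 0 0 0 0 0 0;-1 0 0 0 0 0 0;-1 0 0 0 0 0 0"

```text
clock: 25.18
eef_pos: [0.561, 0.2875, 0.1543]
tool_rot: [0.003, 1.0, -0.004, 0.0]
ft_force: [-1.6, -0.4, -5.8]
grip_width: 0.019
grasp_force: 59.7
```

```bash
python3 mv.py 89.8
```

```text
t 25.183 r -0.0070 tau 0.0002 x_pin -0.0094 x_wall -0.0100 n 1843 [0.561  0.2875 0.1543] [-1.6 -0.4 -5.8] 60
t 25.233 r -0.0070 tau 0.0002 x_pin -0.0095 x_wall -0.0100 n 1847 [0.561  0.2875 0.1543] [-1.2  0.4 -5.8] 60
v -0.002 obs t now 25.2833
```

send_rows --steps "-1 0 0 -0.0003 0 0 0;-1 0 0 -0.0002 0 0 0;-1 0 0 0 0 0 0;-1 0 0 0 0 0 0;-1 0 0 0 0 0 0"

```text
clock: 25.7
eef_pos: [0.5611, 0.2875, 0.1542]
tool_rot: [0.003, 1.0, -0.003, 0.0]
ft_force: [-2.8, -0.4, -1.1]
grip_width: 0.0192
grasp_force: 60.5
```

```bash
python3 mv.py 89.8
```

```text
t 25.700 r -0.0068 tau 0.0002 x_pin -0.0095 x_wall -0.0100 n 1851 [0.5611 0.2875 0.1542] [-2.8 -0.4 -1.1] 60
t 25.750 r -0.0068 tau 0.0003 x_pin -0.0095 x_wall -0.0102 n 1854 [0.5611 0.2875 0.1542] [-2.1 -1.2  0.2] 61
v 0.000 obs t now 25.8
```

send_rows --steps "-0.55 0 0 0 0 0 0;-0.5 0 0 0 0 0 0;-0.45 0 0 0 0 0 0;-0.4 0 0 0 0 0 0;-0.3 0 0 0 0 0 0"

```text
clock: 26.22
eef_pos: [0.5617, 0.2878, 0.154]
tool_rot: [0.003, 1.0, -0.003, 0.001]
ft_force: [1.1, -0.8, -0.4]
grip_width: 0.0297
grasp_force: 0.0
```

send_rows --steps "0 0 0 0 0 0 0;0.4 0 0 0 0 0 0;0.8 0 0 0 0 0 0;1 0 0 0 0 0 0;1 0 0 0 0 0 0"

```text
clock: 26.63
eef_pos: [0.5611, 0.2875, 0.1535]
tool_rot: [0.003, 1.0, -0.004, 0.0]
ft_force: [-0.5, -0.5, 0.2]
grip_width: 0.0851
grasp_force: 0.0
```

```bash
python3 mv.py 89.8
```

```text
t 26.633 r -0.0072 tau 0.0001 x_pin -0.0094 x_wall -0.0100 n 2266 [0.5611 0.2875 0.1535] [-0.5 -0.5  0.2] 0
t 26.683 r -0.0072 tau 0.0001 x_pin -0.0094 x_wall -0.0100 n 2267 [0.5611 0.2874 0.1535] [ 0.3 -0.6 -0.7] 0
v 0.000 obs t now 26.7333
```

Released, and the roller did not move. Now straight up, then a final check.

send_rows --steps "1 0 0 0.005 0 0 0;1 0 0 0.01 0 0 0;1 0 0 0.02 0 0 0;1 0 0 0.03 0 0 0;1 0 0 0.03 0 0 0"

```text
clock: 27.15
eef_pos: [0.5605, 0.2872, 0.2498]
tool_rot: [0.003, 1.0, -0.004, -0.001]
ft_force: [0.3, 0.8, 0.0]
grip_width: 0.0857
grasp_force: 0.0
```

send_rows --steps "1 0 0 0.02 0 0 0;1 0 0 0.01 0 0 0;1 0 0 0 0 0 0;1 0 0 0 0 0 0;1 0 0 0 0 0 0"

```text
clock: 27.57
eef_pos: [0.5607, 0.2873, 0.2778]
tool_rot: [0.003, 1.0, -0.004, -0.0]
ft_force: [-0.5, -0.4, -0.2]
grip_width: 0.0854
grasp_force: 0.0
```

Run:
```python
from h import *
o,c=wrist();print(o["eef_pos"].round(4))
print(meas(c,(.561,.2875,.172),np.radians(89.8)))
cv2.imwrite("pics/w9.png",c["frame"][...,::-1])
```

```text
[0.5607 0.2873 0.2778]
{'roll': array([-0.0102,  0.0486]), 'n': 1367, 'floor': array([0.0003, 0.0001, 0.0038]), 'wall+1': (np.float64(0.1706), 333), 'wall-1': (np.float64(-0.1706), 320)}
```

View pics/w9.png

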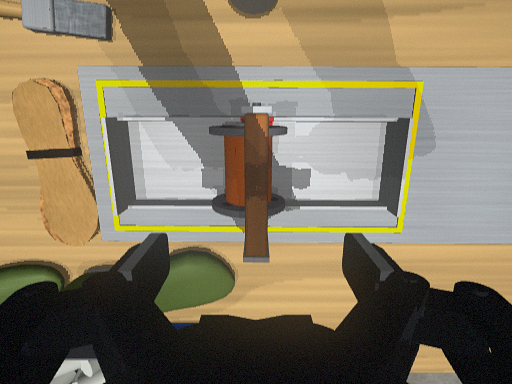

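The tray stands flat and centred in the yellow frame, with its bar at (257,185). The roller at (248,170) lies at rest about 10 mm off the tray's middle, and the gripper is clear.

```bash
python3 -c "
from workcell import *
print(job_done())"
```

```text
the job is handed in; nothing more can be done
None
```

The job is handed in at about 28 s. The tray stands centred in the yellow frame and let go, and the roller lies still about 10 mm from its middle (20 mm allowed). The 3 s hold in the air was done before setting off. The interface gave no verdict.

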